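# Take the module stack apart onto its service plates

### The arm

A 6-joint arm with a two-finger parallel gripper is mounted at the origin on the work surface; the furniture and walls round the work are solid. World frame = base frame: x ahead of the robot, y to its left, z up, the work surface at z = 0. Lengths are in m, angles in rad, forces in N, time in s.
With the tool pointing down it reaches from about 0.25 to 0.725 m from the base axis. Payload 4 kg.
Tool frame: the origin (TCP) lies between the finger pads; the fingertips stand 11 mm ahead of it and the grasp point (between the pads) lies 8 mm behind it (bot.tip_extent is the distance from the TCP to the fingertips, in m); z points along the fingers, y is the line along which they close (so a half turn about z gives the same grasp; the last joint's range is limited). The gripper opens to 85 mm and grips with 20 to 120 N. Pads are 22 mm wide; open, the fingers measure 114 mm over their backs; the gripper's body (76 mm by 85 mm) begins 54 mm behind the grasp point. The pads swing forward as they close: fully open they stand 13 mm farther back than shut.
Start: joints at [1.277, 0.241, 0.005, 1.335, 0, 1.571], TCP at [0.145, 0.479, 0.242] pointing down, gripper open.
Joint ranges: [-2.72, 2.72], [-1.05, 1.87], [-1.09, 1.28], [-1.99, 2.15], [-1.42, 1.44], [-3.14, 3.14]. Speed limits (rad/s): [2.79, 2.79, 3.14, 3.14, 3.14, 3.14].

### API

Orientations are given as a unit quaternion [x, y, z, w].
In Python, from workcell import bot gives the robot as it stands. The module is installed in compiled form; this text tells all that it offers.
- The arm moves only by the tool drive_tool, never from a script. Its argument "rows" is a list of rows, each an object of numbers: "dx", "dy", "dz": the shift along the tool's x, y, z in units of 50 mm (1.0 is 50 mm); "wx", "wy", "wz": the turn, a rotation vector about the tool's x, y, z in units of 5 degrees (1.0 is 5 degrees); "hand": the finger opening in mm, from 0 to 85.4. A call has 1 to 20 rows; each row is the pose to reach, as a shift and turn from the pose commanded when the call began, along the tool's axes at that moment; what a row does not reach only later rows make up. A row lasts 1/10 s, in which the tool goes at most 50 mm and 8.59 degrees, less where a joint would pass 70% of its speed; a pose out of reach is approached as far as the arm can. A call with a gripper value outside its range is refused whole. The fingers move at their own pace and stop on an object; the grip force is fixed at half the most. Time passes only in rows, so rows that repeat a pose let the fingers close. It gives the time, the measured TCP pose, the force, the opening and the grip force at its end, in the units of the state.
- bot.get_obs(): the state, without advancing time (a new reading comes with each control period).
- bot.camera(name): name is "scene" or "top"; returns the picture (384x512x3 uint8, red, green, blue); there is no depth.
- bot.get_calibration(name): a dict with "vfov" (degrees; the focal length in pixels is half the picture's height over the tangent of half this angle, whatever the lens; pixels are square), "cx", "cy" (the principal point, pixels), "origin" and "rotation" of the camera in the world. Camera axes: x right, y up, looking along -z (the intrinsics and any distortion apply to the point x, -y, -z); pixel columns grow to the right and rows downward; lengths in m; the calibration is good to about 2 mm. A picture is of the moment at which its call begins. get_calibration takes no time and is no camera call.
- bot.job_done(): hands the job in; it is judged then, once.
Trained networks look in the newest picture that a camera, given by its name, has taken for a name from the list of things; names that differ only in an ending like _2 or _b are one class to them, and where a whole thing is asked for, a point or a joint stands for the part that bears it (a point fixed in the world has none). Each returns a list of dicts, best first, with "score" (0 to 1); they miss things now and then, are a little off and sometimes report something else, mostly with a low value. They report only what shows in the picture. A call takes as long as a camera call. They do not tell look-alikes from the thing itself.
- bot.look_for(camera, thing): "extent" ([centre column, centre row, width, height] in pixels, round what is visible of it).
- bot.outline_of(camera, thing): "region" (384x512 bool, what is visible of it) and "extent" ([centre column, centre row, width, height] in pixels, round what is visible of it).
The state is a dict: "clock": time; "joint_pos": joint angles; "joint_vel": joint speeds; "tau": joint torques, N m; "eef_pos": TCP position; "tool_rot": TCP orientation; "ft_force": force on the tool from outside, world axes, zero at the start; "ft_torque": the same for the moment, N m; "grip_width": finger opening in m; "grasp_force": force on a finger pad.
Only numpy, scipy, OpenCV 4.12 (cv2) and the standard library are available. Lean on these libraries where they do the work, as an engineer would, in place of code of your own. Each camera call takes 0.05 s, during which the arm holds its last target. There are 200 camera calls.

### The job

Take the stack of electronics modules apart from the top down, one module at a time, and set each one down flat on the grey service plate whose shape it matches (connector block on the narrow plate, round on round, square on square, long on the oblong plate), centred on the black inlay and turned to line up with it. Finish each module before you take the next; do not let any of them drop or tip over, and leave the jar where it stands.

Things in the scene. Friction and masses are not known exactly. Their poses are not given: they have to be found in the camera images.
- connector_block_center (a point): black connector block with a double row of brass pins, on top of the stack, 44 x 20 x 26 (long x wide x high) mm, upright; this point is its centre, 13 mm above its underside, z is up. x runs along the 44 mm side, y along the 20 mm width (grasp across it). About 50 g. It stands on the round module, turned anyhow.
- gyro_module_center (a point): round bright metal module, under the connector block, 50 diameter x 26 high mm, upright; this point is its centre, 13 mm above its underside, z is up. About 160 g. It stands on the square module.
- computer_module_center (a point): square grey module with a screw in each corner, under the round one, 60 x 60 x 28 high mm, upright; this point is its centre, 14 mm above its underside, z is up. x and y run along its sides. About 220 g. It stands on the long module.
- power_module_center (a point): long bright metal module, at the bottom of the stack, on the bench, 96 x 62 x 30 (long x wide x high) mm, upright; this point is its centre, 15 mm above its underside, z is up. x runs along the 96 mm side, y along the 62 mm width (grasp across it). About 340 g.
- narrow_plate_top (a point): service plate for the connector block: small narrow grey plate, 62 x 38 mm and 8 mm thick, fixed to the bench, with a black rubber inlay 44 x 20 mm of that module's outline; this point is the centre of its flat top face, 8 mm above the bench, z up, x along the long side
- round_plate_top (a point): service plate for the round module: round grey plate, 68 diameter mm and 8 mm thick, fixed to the bench, with a black rubber inlay 50 diameter mm of that module's outline; this point is the centre of its flat top face, 8 mm above the bench, z up
- square_plate_top (a point): service plate for the square module: square grey plate, 76 x 76 mm and 8 mm thick, fixed to the bench, with a black rubber inlay 60 x 60 mm of that module's outline; this point is the centre of its flat top face, 8 mm above the bench, z up, x and y along the sides
- long_plate_top (a point): service plate for the long module: large oblong grey plate, 112 x 78 mm and 8 mm thick, fixed to the bench, with a black rubber inlay 96 x 62 mm of that module's outline; this point is the centre of its flat top face, 8 mm above the bench, z up, x along the long side
- jar_center (a point): white screw-top jar with a cream lid, loose, 51 mm diameter, 49 mm high, standing among the plates; to be left alone. This point is its centre, half-way up
Not all that is in view belongs to the job. Of the things that look like the part that bears connector_block_center, the smaller one is meant.

How it is judged:
On the way, in this order (a step that is already met when the one before it is completed fails the run):
1. the narrow black connector block stands on its plate, let go (horizontal distance between connector_block_center and narrow_plate_top below 0.012 m and z of connector_block_center in the frame of narrow_plate_top between 0.009 and 0.017 m and angle between connector_block_center's own z axis and vertical below 0.1 rad and contact force between connector_block and the fingers below 0.05 N and linear speed of connector_block below 0.03 m/s and angle between the x axis of connector_block_center and the x axis of narrow_plate_top, either way round below 0.2 rad), for 0.2 s.
2. the round module stands on its plate, let go (horizontal distance between gyro_module_center and round_plate_top below 0.012 m and z of gyro_module_center in the frame of round_plate_top between 0.009 and 0.017 m and angle between gyro_module_center's own z axis and vertical below 0.1 rad and contact force between gyro_module and the fingers below 0.05 N and linear speed of gyro_module below 0.03 m/s), for 0.2 s.
3. the square module stands on its plate, let go (horizontal distance between computer_module_center and square_plate_top below 0.012 m and z of computer_module_center in the frame of square_plate_top between 0.01 and 0.018 m and angle between computer_module_center's own z axis and vertical below 0.1 rad and contact force between computer_module and the fingers below 0.05 N and linear speed of computer_module below 0.03 m/s and (angle between the x axis of computer_module_center and the x axis of square_plate_top, either way round below 0.2 rad or angle between the x axis of computer_module_center and the y axis of square_plate_top, either way round below 0.2 rad)), for 0.2 s.
4. the long module stands on its plate, let go (horizontal distance between power_module_center and long_plate_top below 0.012 m and z of power_module_center in the frame of long_plate_top between 0.011 and 0.019 m and angle between power_module_center's own z axis and vertical below 0.1 rad and contact force between power_module and the fingers below 0.05 N and linear speed of power_module below 0.03 m/s and angle between the x axis of power_module_center and the x axis of long_plate_top, either way round below 0.2 rad), for 0.2 s.
At the end, for the whole second after the job is handed in: All four modules stand flat on the plate of their own shape, centres within 12 mm of the plate's, sides of the block, square (any quarter turn) and long module parallel to the plate's within 0.2 rad, let go and at rest; the jar within 25 mm of its start (all of step 1 and all of step 2 and all of step 3 and all of step 4 and distance of jar_center from where it was at the start of the episode below 0.025 m); the robot touches nothing.
It fails at once if a module is let fall (in free flight faster than 0.5 m/s, a drop of about 13 mm) ((contact force between connector_block and anything else below 0.001 N and linear speed of connector_block above 0.5 m/s) or (contact force between gyro_module and anything else below 0.001 N and linear speed of gyro_module above 0.5 m/s) or (contact force between computer_module and anything else below 0.001 N and linear speed of computer_module above 0.5 m/s) or (contact force between power_module and anything else below 0.001 N and linear speed of power_module above 0.5 m/s)).
It fails at once if a module is tipped by more than 0.6 rad (angle between any of connector_block_center, gyro_module_center, computer_module_center, power_module_center's own z axis and vertical above 0.6 rad).
It fails at once if the jar is moved by more than 25 mm or tipped (distance of jar_center from where it was at the start of the episode above 0.025 m or angle between jar_center's own z axis and vertical above 0.5 rad).
It also fails if it takes over 102 s, if anything falls off the work surface, if the arm or the gripper's body presses on something with over 40 N, if the wrist force passes 120 N, or if a joint passes its speed limit or range.

## Working session

There is one attempt and no reset: what is moved stays moved. The work goes in short steps, Python scripts to look and compute and a tool call to move; the robot and the scene stay as the last step left them, time stands still between calls to the robot, and variables do not carry over. Pictures are saved under pics/ and viewed, at most 14 in all, crops included, and the job is handed in when it is done.

Besides the shell and the picture viewer there is one more tool, called by a JSON object that holds its "name" and its "arguments". drive_tool: Moves the arm, as the interface text tells. Its arguments: {"type":"object","properties":{"rows":{"type":"array","items":{"type":"object","properties":{"dx":{"type":"number"},"dy":{"type":"number"},"dz":{"type":"number"},"wx":{"type":"number"},"wy":{"type":"number"},"wz":{"type":"number"},"hand":{"type":"number"}}}}},"required":["rows"]}

```bash
mkdir -p pics
python3 - <<'E'
from workcell import bot
import cv2
for n in ("scene","top"):
    im=bot.camera(n); cv2.imwrite(f"pics/{n}0.png",im[:,:,::-1]); print(n,bot.get_calibration(n))
    for t in ["connector_block_center","gyro_module_center","computer_module_center","power_module_center","narrow_plate_top","round_plate_top","square_plate_top","long_plate_top","jar_center"]:
        try: print(t,[(round(d["score"],2),[round(float(v)) for v in d["extent"]]) for d in bot.look_for(n,t)[:3]])
        except Exception as e: print(t,e)
print(bot.get_obs())
E
```

```text
scene {'vfov': 44.944368994015065, 'cx': 261.79042097489844, 'cy': 199.71471023550697, 'origin': array([ 0.13820764, -0.43842491,  0.57561516]), 'rotation': array([ 0.45443945, -0.11060572, -0.23280586,  0.85267379])}
connector_block_center [(0.73, [202, 269, 18, 38]), (0.66, [240, 196, 26, 22])]
gyro_module_center [(0.73, [239, 211, 22, 15])]
computer_module_center [(0.88, [232, 227, 29, 27])]
power_module_center [(0.7, [242, 237, 55, 39]), (0.2, [238, 213, 19, 11])]
narrow_plate_top [(0.87, [278, 183, 25, 13])]
round_plate_top [(0.87, [282, 284, 33, 31])]
square_plate_top [(0.63, [314, 211, 41, 27])]
long_plate_top [(0.89, [202, 203, 53, 38])]
jar_center [(0.63, [359, 239, 32, 35])]
top {'vfov': 57.3040296478835, 'cx': 257.81134211950547, 'cy': 189.78633969380914, 'origin': array([0.39637663, 0.21382724, 0.93115273]), 'rotation': array([ 0.02861593, -0.03966133, -0.69774329,  0.71467644])}
connector_block_center [(0.68, [278, 250, 21, 12]), (0.61, [252, 204, 17, 17])]
gyro_module_center [(0.54, [254, 200, 18, 23])]
computer_module_center [(0.59, [256, 201, 32, 30])]
power_module_ce
[... 301 characters left out ...]
int_pos': array([ 1.27702590e+00,  2.40567377e-01,  5.02575954e-03,  1.33519106e+00,
       -2.96621196e-05,  1.57081105e+00]), 'joint_vel': array([ 1.17527823e-03, -2.35052969e-03,  6.50056982e-04, -1.50700216e-03,
        2.51785509e-05,  1.74011388e-03]), 'tau': array([ 2.18397559e-03, -3.72215796e+01,  2.52696866e+01,  1.22520254e-03,
        1.78595710e-04, -4.52594890e-06]), 'eef_pos': array([0.14479431, 0.47859157, 0.24233263]), 'tool_rot': array([1.46364882e-01, 9.89230671e-01, 2.93107934e-05, 1.93288205e-05]), 'ft_force': array([ 0.05834383,  0.50620904, -0.29924292]), 'ft_torque': array([ 0.00570011, -0.00942663,  0.03762417]), 'grasp_force': 0.0, 'grip_width': 0.08556366155452053}
```

Run:
```python
import cv2
a=cv2.imread("pics/top0.png")[110:290,150:350]; cv2.imwrite("pics/top0c.png",cv2.resize(a,None,fx=3.3,fy=3.3,interpolation=cv2.INTER_CUBIC))
a=cv2.imread("pics/scene0.png")[140:320,160:400]; cv2.imwrite("pics/scene0c.png",cv2.resize(a,None,fx=3.3,fy=3.3,interpolation=cv2.INTER_CUBIC))
```

```text
(no output)
```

View pics/top0c.png

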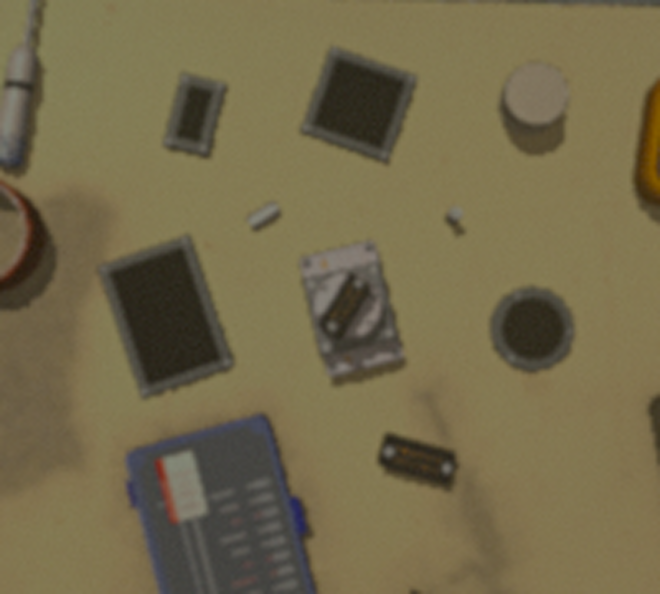

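View pics/scene0c.png

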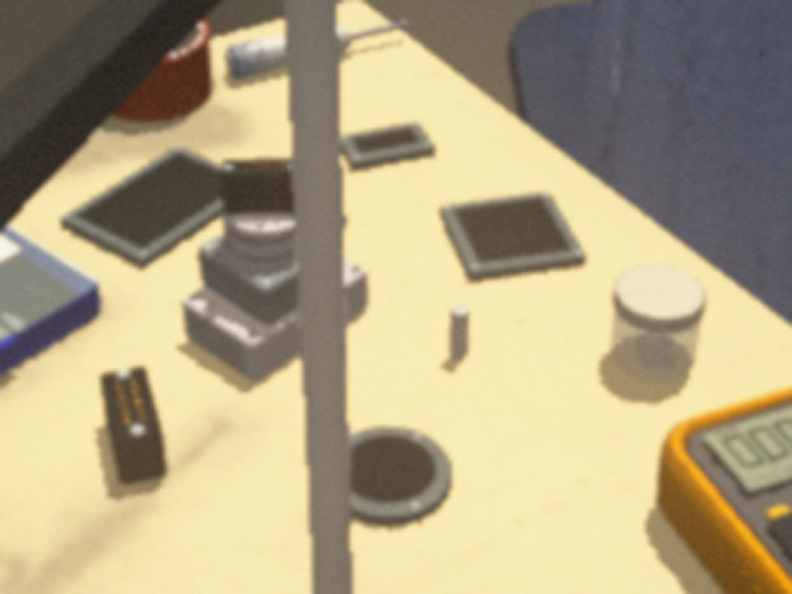

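View pics/top0.png

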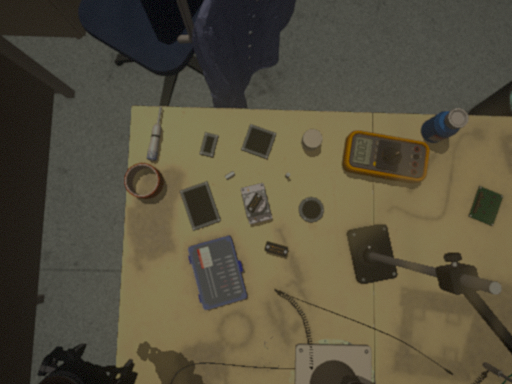

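```bash
cat > h.py <<'E'
from workcell import bot
import numpy as np, cv2
from scipy.spatial.transform import Rotation as R
def ray(n,uv):
    c=bot.get_calibration(n); f=192/np.tan(np.radians(c["vfov"])/2)
    uv=np.atleast_2d(uv).astype(float)
    d=np.c_[(uv[:,0]-c["cx"])/f,-(uv[:,1]-c["cy"])/f,-np.ones(len(uv))]
    return np.array(c["origin"]),R.from_quat(c["rotation"]).apply(d)
def onz(n,uv,z):
    o,d=ray(n,uv); return (o+d*((z-o[2])/d[:,2])[:,None])[:,:2]
def pix(n,P):
    c=bot.get_calibration(n); f=192/np.tan(np.radians(c["vfov"])/2)
    q=R.from_quat(c["rotation"]).inv().apply(np.atleast_2d(P)-c["origin"])
    return np.c_[c["cx"]+f*q[:,0]/-q[:,2],c["cy"]-f*q[:,1]/-q[:,2]]
def rect(n,m,z):
    cs,_=cv2.findContours(m.astype(np.uint8),cv2.RETR_EXTERNAL,cv2.CHAIN_APPROX_NONE)
    k=max(cs,key=cv2.contourArea).reshape(-1,2)
    p=(onz(n,k,z)*1000).astype(np.float32)
    (c,s,a)=cv2.minAreaRect(p)
    if s[0]<s[1]: s=s[::-1]; a+=90
    a=(a+90)%180-90
    return np.round(c,1),np.round(s,1),round(a,1),np.round(onz(n,np.argwhere(m)[:,::-1].mean(0),z)[0]*1000,1)
H=dict(connector_block_center=.110,gyro_module_center=.084,computer_module_center=.058,power_module_center=.03,narrow_plate_top=.008,round_plate_top=.008,square_plate_top=.008,long_plate_top=.008,jar_center=.049)
E
python3 - <<'E'
from h import *
for n in ("top","scene"):
  bot.camera(n)
  for t,z in H.items():
    for d in bot.outline_of(n,t)[:2]:
        print(n,t,round(d["score"],2),np.round(d["extent"]),*rect(n,d["region"],z))
E
```

```text
top connector_block_center 0.66 [253. 201.  15.  19.] [448.6 210.4] [43.5 21.4] -32.2 [448.9 210.1]
top connector_block_center 0.53 [276. 248.  24.  16.] [341.6 157.9] [52.5 23.3] 75.5 [341.4 158.2]
top gyro_module_center 0.69 [208. 146.  19.  25.] [588.1 325.5] [57.3 35.3] -14.8 [587.9 325.6]
top gyro_module_center 0.67 [255. 202.  20.  26.] [440.8 193.9] [41.  15.3] -29.6 [448.1 206. ]
top computer_module_center 0.74 [256. 202.  26.  27.] [448.3 206.8] [60.5 59.1] 15.2 [445.9 202.2]
top power_module_center 0.61 [257. 205.  29.  38.] [488.6 214.3] [56.9 17.6] -74.4 [451.2 205.5]
top power_module_center 0.47 [312. 211.  28.  23.] [436.5  62.9] [62.  59.1] -88.7 [437.2  63.1]
top narrow_plate_top 0.61 [209. 144.  20.  23.] [605.5 334.9] [62.5 39.3] -12.3 [605.4 335.1]
top round_plate_top 0.82 [312. 210.  25.  26.] [438.8  60.5] [66.1 63.2] -88.7 [438.9  60.8]
top square_plate_top 0.92 [258. 140.  40.  36.] [617.3 203.5] [77.3 76.7] -18.2 [616.7 203.1]
top long_plate_top 0.73 [200. 206.  49.  50.] [442.  353.2] [114.3  81.3] 21.1 [441.8 352.5]
top jar_center 0.84 [312. 141.  20.  21.] 
[... 504 characters left out ...]
 182.3] [84.1 53.7] -72.7 [421.6 176. ]
scene narrow_plate_top 0.85 [277. 183.  23.  14.] [604.2 332.2] [62.  46.1] -12.8 [603.9 331.2]
scene round_plate_top 0.95 [282. 285.  30.  30.] [443.8  53.7] [70.2 51.9] 59.7 [441.   53.8]
scene round_plate_top 0.63 [315. 209.  42.  27.] [617.5 199.2] [89.4 78.5] 73.0 [617.  198.4]
scene square_plate_top 0.96 [314. 212.  42.  29.] [616.1 199.1] [83.2 78.2] 71.0 [614.8 197. ]
scene square_plate_top 0.31 [243. 237.  58.  38.] [427.1 207.5] [86.1 59.3] -74.1 [433.2 199.7]
scene long_plate_top 0.59 [203. 203.  48.  40.] [440.5 350.2] [121.1  89.8] 23.2 [432.7 348. ]
scene jar_center 0.71 [360. 239.  29.  31.] [603.   44.9] [101.9  48.7] 49.5 [601.1  44.7]
```

```bash
cat >> h.py <<'E'
def plan(xyz,ang,show=True):
    o=bot.get_obs(); q=R.from_quat(o["tool_rot"]); M=q.as_matrix()
    d=M.T@(np.array(xyz)-o["eef_pos"])/.05
    y=M[:,1]; cur=np.degrees(np.arctan2(y[1],y[0]))
    dl=(ang-cur+90)%180-90
    T=R.from_euler("z",dl,degrees=True)  # world turn; also straighten the tool downwards
    a=np.radians(cur+dl); Y=np.array([np.cos(a),np.sin(a),0]);Z=np.array([0,0,-1.]);X=np.cross(Y,Z)
    w=np.degrees((q.inv()*R.from_matrix(np.c_[X,Y,Z])).as_rotvec())/5
    print(round(float(o["clock"]),2),"d",np.round(d,3),"w",np.round(w,3),"j",np.round(o["joint_pos"],2),"F",np.round(o["ft_force"],1),"g",round(o["grip_width"]*1000,1))
E
python3 -c "
from h import *
plan([.4495,.210,.165],57.8)"
```

```text
2.0 d [-7.389 -3.377  1.546] w [ 0.    -0.     3.073] j [ 1.28  0.24  0.    1.34 -0.    1.57] F [ 0.1 -0.1 -0.5] g 85.0
```

{"name": "drive_tool", "arguments": {"rows": [{"dx": -3.7, "dy": -1.69, "dz": 0.3, "wz": 1.5, "hand": 45}, {"dx": -3.7, "dy": -1.69, "dz": 0.3, "wz": 1.5, "hand": 45}, {"dx": -3.7, "dy": -1.69, "dz": 0.3, "wz": 1.5, "hand": 45}, {"dx": -3.7, "dy": -1.69, "dz": 0.3, "wz": 1.5, "hand": 45}, {"dx": -7.39, "dy": -3.38, "dz": 1.5, "wz": 3.07, "hand": 45}, {"dx": -7.39, "dy": -3.38, "dz": 1.5, "wz": 3.07, "hand": 45}, {"dx": -7.39, "dy": -3.38, "dz": 1.5, "wz": 3.07, "hand": 45}, {"dx": -7.39, "dy": -3.38, "dz": 1.5, "wz": 3.07, "hand": 45}, {"dx": -7.39, "dy": -3.38, "dz": 1.5, "wz": 3.07, "hand": 45}, {"dx": -7.39, "dy": -3.38, "dz": 1.5, "wz": 3.07, "hand": 45}, {"dx": -7.39, "dy": -3.38, "dz": 1.5, "wz": 3.07, "hand": 45}, {"dx": -7.39, "dy": -3.38, "dz": 1.5, "wz": 3.07, "hand": 45}]}}

```text
invalid input at $.rows[0]: expected keys dx, dy, dz, wx, wy, wz, hand
```

```bash
python3 -c "
from h import *
plan([.4495,.210,.098],57.8)
im=bot.camera('scene'); cv2.imwrite('pics/s1.png',cv2.resize(im[120:270,150:350,::-1],None,fx=3,fy=3,interpolation=cv2.INTER_CUBIC))"
```

```text
2.0 d [-7.389 -3.377  2.886] w [ 0.    -0.     3.073] j [ 1.28  0.24  0.    1.34 -0.    1.57] F [ 0.1 -0.1 -0.5] g 85.0
```

View pics/s1.png

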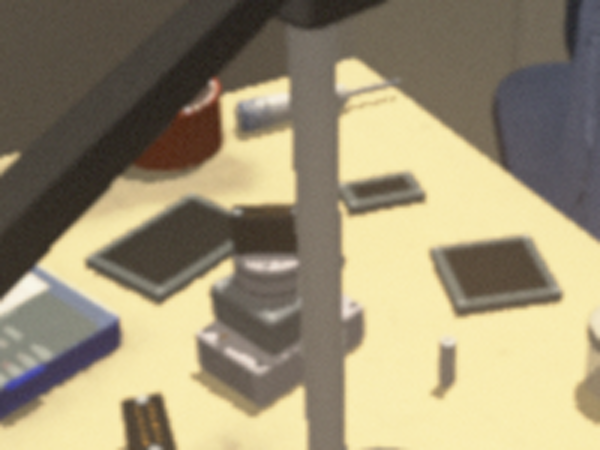

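The move was refused because every key is required. The picture shows an unchanged scene, with the stack around (240,215) full-frame.

{"name": "drive_tool", "arguments": {"rows": [{"dx": -3.7, "dy": -1.69, "dz": 0.3, "wx": 0, "wy": 0, "wz": 1.5, "hand": 45}, {"dx": -3.7, "dy": -1.69, "dz": 0.3, "wx": 0, "wy": 0, "wz": 1.5, "hand": 45}, {"dx": -3.7, "dy": -1.69, "dz": 0.3, "wx": 0, "wy": 0, "wz": 1.5, "hand": 45}, {"dx": -3.7, "dy": -1.69, "dz": 0.3, "wx": 0, "wy": 0, "wz": 1.5, "hand": 45}, {"dx": -7.39, "dy": -3.38, "dz": 1.5, "wx": 0, "wy": 0, "wz": 3.07, "hand": 45}, {"dx": -7.39, "dy": -3.38, "dz": 1.5, "wx": 0, "wy": 0, "wz": 3.07, "hand": 45}, {"dx": -7.39, "dy": -3.38, "dz": 1.5, "wx": 0, "wy": 0, "wz": 3.07, "hand": 45}, {"dx": -7.39, "dy": -3.38, "dz": 1.5, "wx": 0, "wy": 0, "wz": 3.07, "hand": 45}, {"dx": -7.39, "dy": -3.38, "dz": 1.5, "wx": 0, "wy": 0, "wz": 3.07, "hand": 45}, {"dx": -7.39, "dy": -3.38, "dz": 1.5, "wx": 0, "wy": 0, "wz": 3.07, "hand": 45}, {"dx": -7.39, "dy": -3.38, "dz": 1.5, "wx": 0, "wy": 0, "wz": 3.07, "hand": 45}, {"dx": -7.39, "dy": -3.38, "dz": 1.5, "wx": 0, "wy": 0, "wz": 3.07, "hand": 45}]}}

```text
clock: 3.25
eef_pos: [0.4489, 0.2109, 0.1678]
tool_rot: [0.276, 0.961, 0.0, 0.0]
ft_force: [-0.2, -0.3, -0.2]
grip_width: 0.0448
grasp_force: 0.0
```

```bash
python3 -c "
from h import *
plan([.4495,.210,.098],57.8)
im=bot.camera('scene'); cv2.imwrite('pics/s2.png',cv2.resize(im[120:270,150:350,::-1],None,fx=3,fy=3,interpolation=cv2.INTER_CUBIC))"
```

```text
3.25 d [-0.021 -0.009  1.397] w [ 0.008 -0.001  0.024] j [ 0.44  0.28 -0.14  1.15  0.    1.  ] F [-0.2 -0.3 -0.2] g 44.8
```

View pics/s2.png

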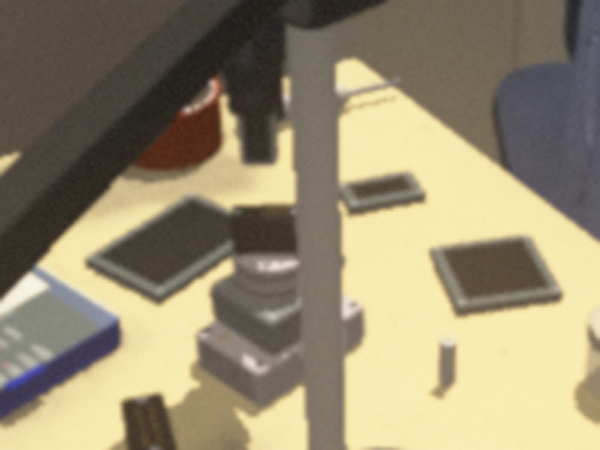

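One finger hangs just behind and above the block (crop 258,140), aligned. Descending and gripping.

{"name": "drive_tool", "arguments": {"rows": [{"dx": 0, "dy": 0, "dz": 0.5, "wx": 0, "wy": 0, "wz": 0, "hand": 45}, {"dx": 0, "dy": 0, "dz": 1.0, "wx": 0, "wy": 0, "wz": 0, "hand": 45}, {"dx": 0, "dy": 0, "dz": 1.25, "wx": 0, "wy": 0, "wz": 0, "hand": 45}, {"dx": 0, "dy": 0, "dz": 1.38, "wx": 0, "wy": 0, "wz": 0, "hand": 45}, {"dx": 0, "dy": 0, "dz": 1.38, "wx": 0, "wy": 0, "wz": 0, "hand": 30}, {"dx": 0, "dy": 0, "dz": 1.38, "wx": 0, "wy": 0, "wz": 0, "hand": 24}, {"dx": 0, "dy": 0, "dz": 1.38, "wx": 0, "wy": 0, "wz": 0, "hand": 20}, {"dx": 0, "dy": 0, "dz": 1.38, "wx": 0, "wy": 0, "wz": 0, "hand": 10}, {"dx": 0, "dy": 0, "dz": 1.38, "wx": 0, "wy": 0, "wz": 0, "hand": 10}, {"dx": 0, "dy": 0, "dz": 1.38, "wx": 0, "wy": 0, "wz": 0, "hand": 10}, {"dx": 0, "dy": 0, "dz": 1.38, "wx": 0, "wy": 0, "wz": 0, "hand": 10}]}}

```text
clock: 4.4
eef_pos: [0.4503, 0.2103, 0.0996]
tool_rot: [0.277, 0.961, 0.001, 0.001]
ft_force: [-1.4, -0.2, 5.4]
grip_width: 0.0187
grasp_force: 60.6
```

{"name": "drive_tool", "arguments": {"rows": [{"dx": 0, "dy": 0, "dz": -0.15, "wx": 0, "wy": 0, "wz": 0, "hand": 10}, {"dx": 0, "dy": 0, "dz": -0.4, "wx": 0, "wy": 0, "wz": 0, "hand": 10}, {"dx": 0, "dy": 0, "dz": -0.8, "wx": 0, "wy": 0, "wz": 0, "hand": 10}, {"dx": 0, "dy": 0, "dz": -0.8, "wx": 0, "wy": 0, "wz": 0, "hand": 10}, {"dx": 0, "dy": 0, "dz": -0.8, "wx": 0, "wy": 0, "wz": 0, "hand": 10}]}}

```text
clock: 4.9
eef_pos: [0.4498, 0.2098, 0.1384]
tool_rot: [0.277, 0.961, 0.0, 0.0]
ft_force: [-1.0, 0.0, -0.4]
grip_width: 0.0189
grasp_force: 59.9
```

```bash
python3 -c "
from h import *
plan([.605,.3345,.1],90-13.5)
im=bot.camera('scene'); cv2.imwrite('pics/s3.png',cv2.resize(im[120:270,150:350,::-1],None,fx=3,fy=3,interpolation=cv2.INTER_CUBIC))
bot.camera('top')
for t in H:
  if 'power' in t or 'comp' in t or 'gyro' in t or 'conn' in t:
    for n in ('top','scene'):
      for d in bot.outline_of(n,t)[:2]: print(n,t,round(d['score'],2),np.round(d['extent']),*rect(n,d['region'],H[t]))
"
```

```text
4.9 d [-1.297  3.763  0.772] w [ 0.008  0.009 -3.739] j [ 0.44  0.3  -0.19  1.07 -0.    1.  ] F [-1.   0.  -0.4] g 18.9
top connector_block_center 0.54 [208. 143.  18.  23.] [582.4 321.6] [55.6 35.2] -13.5 [584.  322.3]
scene connector_block_center 0.95 [200. 268.  18.  34.] [303.1  54.8] [75.3 24.1] 75.9 [302.6  53.4]
scene connector_block_center 0.59 [238. 178.  20.  16.] [453.  258.6] [59.9 11.3] 63.8 [454.9 252.6]
scene gyro_module_center 0.87 [240. 207.  20.  23.] [437.6 196.7] [80.5 39.4] 61.6 [438.2 194.6]
scene computer_module_center 0.68 [234. 225.  29.  26.] [425.  187.1] [80.1 47.3] -73.0 [422.7 180.8]
scene computer_module_center 0.18 [209. 202.  55.  39.] [413.3 279.3] [109.9  78.6] 20.5 [409.8 278.2]
scene power_module_center 0.72 [243. 238.  58.  38.] [416.6 182.9] [84.3 59.7] -74.1 [422.5 175.3]
```

View pics/s3.png

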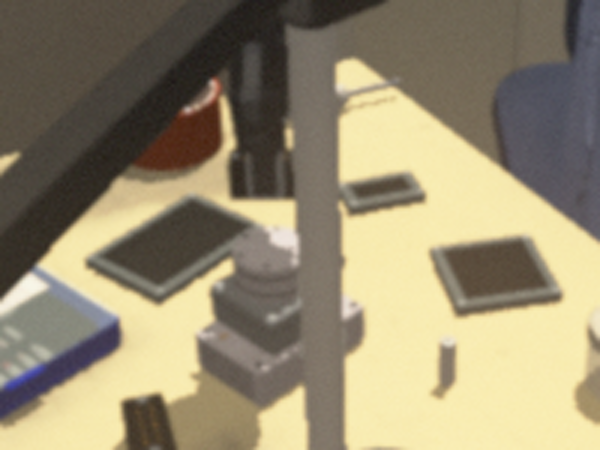

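The block is held upright (crop 262,180) and the round module is undisturbed. Carrying it to the narrow plate.

{"name": "drive_tool", "arguments": {"rows": [{"dx": -0.3, "dy": 0.9, "dz": 0, "wx": 0, "wy": 0, "wz": -1, "hand": 10}, {"dx": -0.6, "dy": 1.8, "dz": 0, "wx": 0, "wy": 0, "wz": -2, "hand": 10}, {"dx": -0.95, "dy": 2.7, "dz": 0, "wx": 0, "wy": 0, "wz": -3, "hand": 10}, {"dx": -1.3, "dy": 3.76, "dz": 0.3, "wx": 0, "wy": 0, "wz": -3.74, "hand": 10}, {"dx": -1.3, "dy": 3.76, "dz": 0.8, "wx": 0, "wy": 0, "wz": -3.74, "hand": 10}, {"dx": -1.3, "dy": 3.76, "dz": 1.4, "wx": 0, "wy": 0, "wz": -3.74, "hand": 10}, {"dx": -1.3, "dy": 3.76, "dz": 1.9, "wx": 0, "wy": 0, "wz": -3.74, "hand": 10}, {"dx": -1.3, "dy": 3.76, "dz": 2.1, "wx": 0, "wy": 0, "wz": -3.74, "hand": 10}, {"dx": -1.3, "dy": 3.76, "dz": 2.1, "wx": 0, "wy": 0, "wz": -3.74, "hand": 10}, {"dx": -1.3, "dy": 3.76, "dz": 2.1, "wx": 0, "wy": 0, "wz": -3.74, "hand": 10}, {"dx": -1.3, "dy": 3.76, "dz": 2.1, "wx": 0, "wy": 0, "wz": -3.74, "hand": 10}]}}

```text
clock: 6.5
eef_pos: [0.606, 0.335, 0.0357]
tool_rot: [0.117, 0.993, 0.001, 0.002]
ft_force: [-0.3, 0.3, -0.8]
grip_width: 0.0191
grasp_force: 59.8
```

```bash
python3 -c "
from h import *
plan([.605,.3345,.0236],90-13.5)
im=bot.camera('scene'); cv2.imwrite('pics/s4.png',cv2.resize(im[120:220,220:350,::-1],None,fx=5,fy=5,interpolation=cv2.INTER_CUBIC))"
```

```text
6.5 d [ 0.018 -0.015  0.241] w [0.03  0.033 0.003] j [0.51 0.76 0.29 1.1  0.   0.74] F [-0.3  0.3 -0.8] g 19.1
```

View pics/s4.png

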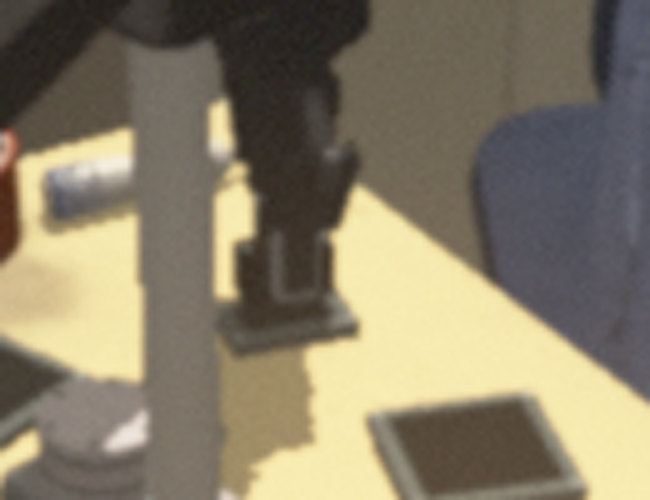

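The block hangs over the plate (crop ~284,300; plate centre ~290,322), aligned. Lowering it.

{"name": "drive_tool", "arguments": {"rows": [{"dx": 0.02, "dy": 0, "dz": 0.12, "wx": 0, "wy": 0, "wz": 0, "hand": 10}, {"dx": 0.02, "dy": 0, "dz": 0.2, "wx": 0, "wy": 0, "wz": 0, "hand": 10}, {"dx": 0.02, "dy": 0, "dz": 0.24, "wx": 0, "wy": 0, "wz": 0, "hand": 10}, {"dx": 0.02, "dy": 0, "dz": 0.24, "wx": 0, "wy": 0, "wz": 0, "hand": 10}]}}

```text
clock: 6.95
eef_pos: [0.6041, 0.3349, 0.0236]
tool_rot: [0.117, 0.993, 0.001, 0.001]
ft_force: [-3.2, -0.9, 9.5]
grip_width: 0.019
grasp_force: 61.2
```

Contact with about 9.5 N upward, so the block is seated. Releasing, then rising.

{"name": "drive_tool", "arguments": {"rows": [{"dx": 0, "dy": 0, "dz": -0.02, "wx": 0, "wy": 0, "wz": 0, "hand": 24}, {"dx": 0, "dy": 0, "dz": -0.02, "wx": 0, "wy": 0, "wz": 0, "hand": 30}, {"dx": 0, "dy": 0, "dz": -0.04, "wx": 0, "wy": 0, "wz": 0, "hand": 36}, {"dx": 0, "dy": 0, "dz": -0.04, "wx": 0, "wy": 0, "wz": 0, "hand": 40}, {"dx": 0, "dy": 0, "dz": -0.5, "wx": 0, "wy": 0, "wz": 0, "hand": 40}, {"dx": 0, "dy": 0, "dz": -1.2, "wx": 0, "wy": 0, "wz": 0, "hand": 40}, {"dx": 0, "dy": 0, "dz": -2.2, "wx": 0, "wy": 0, "wz": 0, "hand": 70}, {"dx": 0, "dy": 0, "dz": -2.2, "wx": 0, "wy": 0, "wz": 0, "hand": 70}, {"dx": 0, "dy": 0, "dz": -2.2, "wx": 0, "wy": 0, "wz": 0, "hand": 70}]}}

```text
clock: 7.85
eef_pos: [0.605, 0.3352, 0.1336]
tool_rot: [0.117, 0.993, 0.001, 0.002]
ft_force: [-0.1, -1.4, -1.5]
grip_width: 0.0701
grasp_force: 0.0
```

```bash
python3 -c "
from h import *
print(pix('scene',[[.605,.335,.034],[.605,.335,.021]]))
for n in ('scene','top'):
  bot.camera(n)
  for t,z in [('connector_block_center',.034),('gyro_module_center',.084),('computer_module_center',.058),('power_module_center',.03)]:
    for d in bot.outline_of(n,t)[:2]: print(n,t,round(d['score'],2),np.round(d['extent'],1),*rect(n,d['region'],z))
im=bot.camera('scene'); cv2.imwrite('pics/s5.png',cv2.resize(im[140:270,190:350,::-1],None,fx=4.5,fy=4.5,interpolation=cv2.INTER_CUBIC))
plan([.447,.208,.12],57.8)
"
```

```text
[[276.10022404 172.81694072]
 [276.13232192 177.71495078]]
scene connector_block_center 0.74 [278.2 177.9  21.9  16.1] [594. 319.] [63.4 43. ] 59.7 [593.4 318.9]
scene connector_block_center 0.56 [200.3 268.6  17.3  33.9] [329.6 135. ] [88.2 26.2] 75.1 [328.8 133.2]
scene gyro_module_center 0.85 [239.3 208.   21.5  21.4] [437.6 196.5] [80.5 39.3] 61.6 [438.  193.7]
scene computer_module_center 0.65 [278.9 177.6  23.   15.9] [574.7 287. ] [56.9 40.9] 59.7 [573.7 285.3]
scene computer_module_center 0.58 [233.7 226.6  30.2  24.1] [426.9 188.5] [80.4 49.9] -73.2 [423. 182.]
scene power_module_center 0.96 [242.6 237.1  59.9  37.8] [416.3 181.7] [86.6 56.2] -76.3 [422.5 175. ]
top connector_block_center 0.37 [314.9 210.1  20.5  26.1] [442.7  54.6] [72.9 46.6] 30.2 [441.6  56.8]
8.4 d [ 2.455 -3.189  0.22 ] w [-0.006 -0.005  3.743] j [ 0.51  0.68  0.41  1.3  -0.    0.74] F [-0.4 -0.4 -0.6] g 69.9
```

View pics/s5.png

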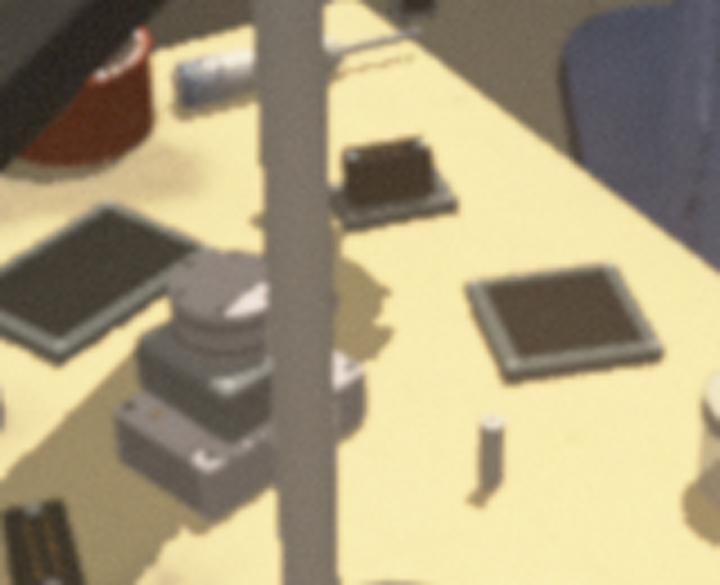

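The block stands upright on its plate (crop 388,175). Next I'll estimate the round module's position from its visible edges.

```bash
python3 -c "
from h import *
from scipy.optimize import least_squares
a=np.linspace(0,2*np.pi,90)
def bb(c):
    P=np.vstack([np.c_[c[0]+.025*np.cos(a),c[1]+.025*np.sin(a),0*a+z] for z in (.058,.084)])
    q=pix('scene',P); return np.array([q[:,0].min(),q[:,1].min(),q[:,1].max(),q[:,0].max()])
m=[239.3-10.75,208-10.7,208+10.7]
r=least_squares(lambda c:bb(c)[:3]-m,[.448,.207]); print(r.x,r.fun,bb(r.x))
E=lambda P:pix('scene',P).round(1)
print(bb([.448,.207]))
o,_=0,0
plan([.4475,.208,.125],73)
"
```

```text
[0.45253973 0.20696537] [-0.00579308 -2.70858991  2.4203051 ] [228.54420692 194.59141009 221.1203051  255.66589353]
[226.3575164  195.27590314 221.88114247 253.57347146]
8.4 d [ 2.446 -3.187  0.12 ] w [-0.006 -0.005  0.703] j [ 0.51  0.68  0.41  1.3  -0.    0.74] F [-0.4 -0.4 -0.6] g 69.9
```

{"name": "drive_tool", "arguments": {"rows": [{"dx": 1.2, "dy": -1.6, "dz": 0, "wx": 0, "wy": 0, "wz": 0.7, "hand": 70}, {"dx": 1.2, "dy": -1.6, "dz": 0, "wx": 0, "wy": 0, "wz": 0.7, "hand": 70}, {"dx": 2.37, "dy": -3.19, "dz": 0.12, "wx": 0, "wy": 0, "wz": 0.7, "hand": 70}, {"dx": 2.37, "dy": -3.19, "dz": 0.12, "wx": 0, "wy": 0, "wz": 0.7, "hand": 70}, {"dx": 2.37, "dy": -3.19, "dz": 0.12, "wx": 0, "wy": 0, "wz": 0.7, "hand": 70}, {"dx": 2.37, "dy": -3.19, "dz": 0.12, "wx": 0, "wy": 0, "wz": 0.7, "hand": 70}, {"dx": 2.37, "dy": -3.19, "dz": 0.6, "wx": 0, "wy": 0, "wz": 0.7, "hand": 70}, {"dx": 2.37, "dy": -3.19, "dz": 0.9, "wx": 0, "wy": 0, "wz": 0.7, "hand": 70}, {"dx": 2.37, "dy": -3.19, "dz": 1.1, "wx": 0, "wy": 0, "wz": 0.7, "hand": 70}, {"dx": 2.37, "dy": -3.19, "dz": 1.2, "wx": 0, "wy": 0, "wz": 0.7, "hand": 70}, {"dx": 2.37, "dy": -3.19, "dz": 1.2, "wx": 0, "wy": 0, "wz": 0.7, "hand": 70}]}}

```text
clock: 9.5
eef_pos: [0.4518, 0.2075, 0.0709]
tool_rot: [0.148, 0.989, -0.0, -0.0]
ft_force: [-0.2, 0.5, -0.0]
grip_width: 0.0699
grasp_force: 0.0
```

```bash
python3 -c "
from h import *
plan([.451,.207,.069],73)
im=bot.camera('scene'); cv2.imwrite('pics/s6.png',cv2.resize(im[140:270,190:350,::-1],None,fx=4.5,fy=4.5,interpolation=cv2.INTER_CUBIC))
"
```

```text
9.5 d [ 0.013 -0.014  0.039] w [-0.001 -0.001  0.007] j [ 0.43  0.38 -0.28  0.91 -0.    0.73] F [-0.2  0.5 -0. ] g 69.9
```

View pics/s6.png

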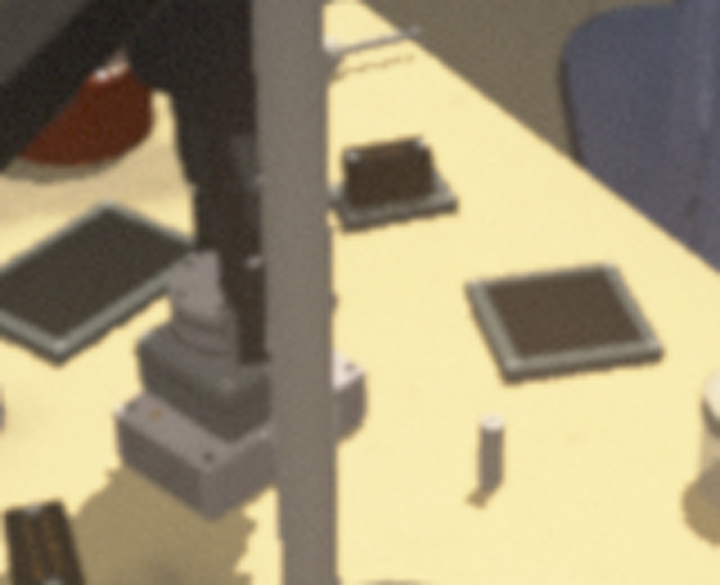

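The near finger (crop 255,360) stands in front of the round module, just above the square one. Closing.

{"name": "drive_tool", "arguments": {"rows": [{"dx": 0, "dy": 0, "dz": 0.04, "wx": 0, "wy": 0, "wz": 0, "hand": 58}, {"dx": 0, "dy": 0, "dz": 0.04, "wx": 0, "wy": 0, "wz": 0, "hand": 54}, {"dx": 0, "dy": 0, "dz": 0.04, "wx": 0, "wy": 0, "wz": 0, "hand": 51}, {"dx": 0, "dy": 0, "dz": 0.04, "wx": 0, "wy": 0, "wz": 0, "hand": 48}, {"dx": 0, "dy": 0, "dz": 0.04, "wx": 0, "wy": 0, "wz": 0, "hand": 40}, {"dx": 0, "dy": 0, "dz": 0.04, "wx": 0, "wy": 0, "wz": 0, "hand": 40}, {"dx": 0, "dy": 0, "dz": 0.04, "wx": 0, "wy": 0, "wz": 0, "hand": 40}, {"dx": 0, "dy": 0, "dz": 0.04, "wx": 0, "wy": 0, "wz": 0, "hand": 40}]}}

```text
clock: 10.35
eef_pos: [0.4517, 0.2073, 0.0701]
tool_rot: [0.148, 0.989, 0.0, 0.001]
ft_force: [-0.5, 0.4, 5.5]
grip_width: 0.0482
grasp_force: 61.2
```

{"name": "drive_tool", "arguments": {"rows": [{"dx": 0, "dy": 0, "dz": -0.12, "wx": 0, "wy": 0, "wz": 0, "hand": 40}, {"dx": 0, "dy": 0, "dz": -0.35, "wx": 0, "wy": 0, "wz": 0, "hand": 40}, {"dx": 0, "dy": 0, "dz": -0.7, "wx": 0, "wy": 0, "wz": 0, "hand": 40}, {"dx": 0, "dy": 0, "dz": -0.7, "wx": 0, "wy": 0, "wz": 0, "hand": 40}, {"dx": 0, "dy": 0, "dz": -0.7, "wx": 0, "wy": 0, "wz": 0, "hand": 40}]}}

```text
clock: 10.85
eef_pos: [0.4516, 0.2072, 0.1047]
tool_rot: [0.148, 0.989, 0.0, 0.001]
ft_force: [-0.3, 0.8, -0.8]
grip_width: 0.0479
grasp_force: 62.0
```

```bash
python3 -c "
from h import *
plan([.440,.059,.105],73)
im=bot.camera('scene'); cv2.imwrite('pics/s7.png',cv2.resize(im[140:270,190:350,::-1],None,fx=4.5,fy=4.5,interpolation=cv2.INTER_CUBIC))
"
```

```text
10.85 d [-0.644 -2.902 -0.008] w [0.009 0.011 0.002] j [ 0.43  0.34 -0.24  0.99 -0.    0.73] F [-0.3  0.8 -0.8] g 47.9
```

View pics/s7.png

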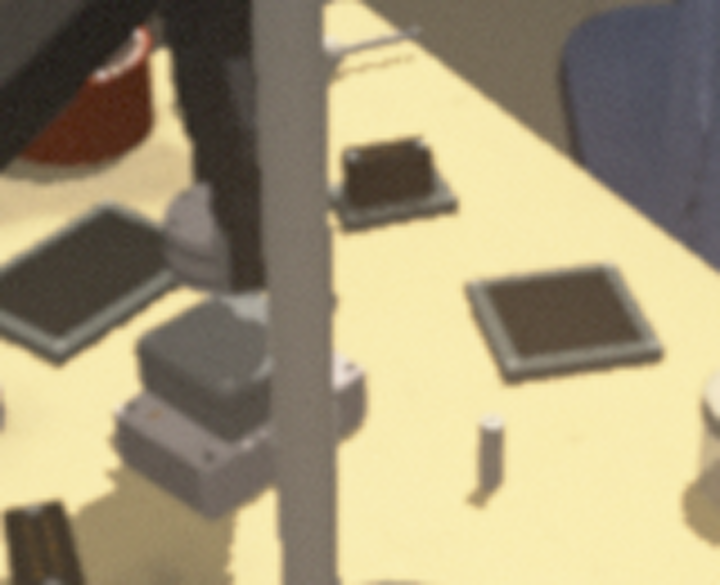

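The round module is lifted and upright (crop 195,240). Moving it over the round plate.

{"name": "drive_tool", "arguments": {"rows": [{"dx": -0.2, "dy": -0.8, "dz": 0, "wx": 0, "wy": 0, "wz": 0, "hand": 40}, {"dx": -0.4, "dy": -1.6, "dz": 0, "wx": 0, "wy": 0, "wz": 0, "hand": 40}, {"dx": -0.55, "dy": -2.4, "dz": 0, "wx": 0, "wy": 0, "wz": 0, "hand": 40}, {"dx": -0.65, "dy": -2.9, "dz": 0.3, "wx": 0, "wy": 0, "wz": 0, "hand": 40}, {"dx": -0.65, "dy": -2.9, "dz": 0.8, "wx": 0, "wy": 0, "wz": 0, "hand": 40}, {"dx": -0.65, "dy": -2.9, "dz": 1.2, "wx": 0, "wy": 0, "wz": 0, "hand": 40}, {"dx": -0.65, "dy": -2.9, "dz": 1.45, "wx": 0, "wy": 0, "wz": 0, "hand": 40}, {"dx": -0.65, "dy": -2.9, "dz": 1.45, "wx": 0, "wy": 0, "wz": 0, "hand": 40}, {"dx": -0.65, "dy": -2.9, "dz": 1.45, "wx": 0, "wy": 0, "wz": 0, "hand": 40}]}}

```text
clock: 11.8
eef_pos: [0.4394, 0.0588, 0.0314]
tool_rot: [0.148, 0.989, -0.0, -0.001]
ft_force: [0.5, -0.4, -1.4]
grip_width: 0.0483
grasp_force: 62.3
```

```bash
python3 -c "
from h import *
plan([.440,.059,.0201],73)
im=bot.camera('scene'); cv2.imwrite('pics/s8.png',cv2.resize(im[200:320,210:350,::-1],None,fx=4.5,fy=4.5,interpolation=cv2.INTER_CUBIC))
for t in ('gyro_module_center','round_plate_top'):
  for d in bot.outline_of('scene',t)[:2]: print(t,round(d['score'],2),np.round(d['extent'],1))
print(pix('scene',[[.44,.059,.008],[.44,.059,.046],[.44,.059,.033]]))
"
```

```text
11.8 d [-0.01   0.007  0.226] w [-0.008 -0.017  0.004] j [ 0.13  0.35 -0.46  0.76 -0.    0.43] F [ 0.5 -0.4 -1.4] g 48.3
gyro_module_center 0.65 [269.  270.6   9.7  28.1]
round_plate_top 0.7 [207.2 201.8  57.3  38.8]
round_plate_top 0.67 [283.2 288.9  30.5  24.3]
[[277.59864162 281.87171366]
 [277.51223936 265.40358596]
 [277.54232695 271.13823114]]
```

View pics/s8.png

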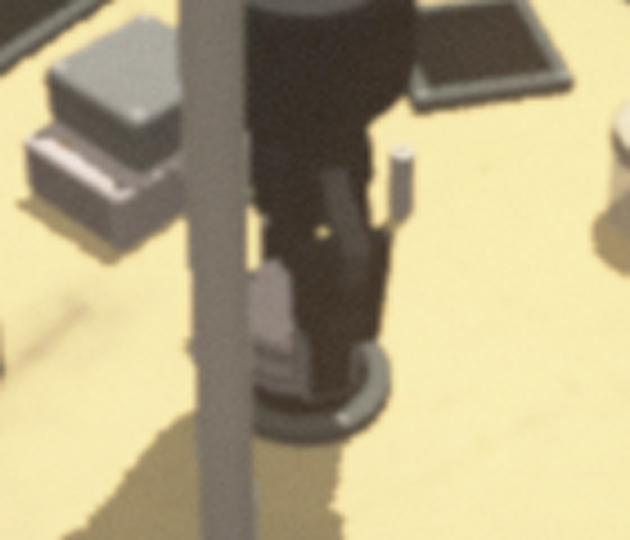

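The module sits over the plate (crop ~300,370), mostly hidden by the finger and the pole. Lowering.

{"name": "drive_tool", "arguments": {"rows": [{"dx": -0.01, "dy": 0, "dz": 0.12, "wx": 0, "wy": 0, "wz": 0, "hand": 40}, {"dx": -0.01, "dy": 0, "dz": 0.2, "wx": 0, "wy": 0, "wz": 0, "hand": 40}, {"dx": -0.01, "dy": 0, "dz": 0.23, "wx": 0, "wy": 0, "wz": 0, "hand": 40}, {"dx": -0.01, "dy": 0, "dz": 0.23, "wx": 0, "wy": 0, "wz": 0, "hand": 40}]}}

```text
clock: 12.35
eef_pos: [0.4403, 0.0587, 0.0202]
tool_rot: [0.148, 0.989, -0.0, -0.0]
ft_force: [0.2, 0.3, -1.5]
grip_width: 0.0482
grasp_force: 62.4
```

Not touching yet, so going 1–2 mm further.

{"name": "drive_tool", "arguments": {"rows": [{"dx": 0, "dy": 0, "dz": 0.02, "wx": 0, "wy": 0, "wz": 0, "hand": 40}, {"dx": 0, "dy": 0, "dz": 0.03, "wx": 0, "wy": 0, "wz": 0, "hand": 40}, {"dx": 0, "dy": 0, "dz": 0.03, "wx": 0, "wy": 0, "wz": 0, "hand": 40}]}}

```text
clock: 12.65
eef_pos: [0.4404, 0.0587, 0.0201]
tool_rot: [0.148, 0.989, 0.0, 0.0]
ft_force: [-4.6, -1.3, 12.1]
grip_width: 0.0483
grasp_force: 63.8
```

Seated, with 12 N of contact. Releasing and retreating.

{"name": "drive_tool", "arguments": {"rows": [{"dx": 0, "dy": 0, "dz": -0.02, "wx": 0, "wy": 0, "wz": 0, "hand": 52}, {"dx": 0, "dy": 0, "dz": -0.02, "wx": 0, "wy": 0, "wz": 0, "hand": 58}, {"dx": 0, "dy": 0, "dz": -0.02, "wx": 0, "wy": 0, "wz": 0, "hand": 64}, {"dx": 0, "dy": 0, "dz": -0.04, "wx": 0, "wy": 0, "wz": 0, "hand": 70}, {"dx": 0, "dy": 0, "dz": -0.5, "wx": 0, "wy": 0, "wz": 0, "hand": 70}, {"dx": 0, "dy": 0, "dz": -1.2, "wx": 0, "wy": 0, "wz": 0, "hand": 75}, {"dx": 0, "dy": 0, "dz": -1.8, "wx": 0, "wy": 0, "wz": 0, "hand": 80}, {"dx": 0, "dy": 1.0, "dz": -1.8, "wx": 0, "wy": 0, "wz": 0, "hand": 80}, {"dx": 0, "dy": 2.0, "dz": -1.8, "wx": 0, "wy": 0, "wz": 0, "hand": 80}, {"dx": 0, "dy": 2.0, "dz": -1.8, "wx": 0, "wy": 0, "wz": 0, "hand": 80}, {"dx": 0, "dy": 2.0, "dz": -1.8, "wx": 0, "wy": 0, "wz": 0, "hand": 80}]}}

```text
clock: 13.75
eef_pos: [0.4694, 0.1552, 0.1084]
tool_rot: [0.146, 0.989, -0.0, -0.0]
ft_force: [0.4, 0.2, 0.5]
grip_width: 0.0799
grasp_force: 0.0
```

```bash
python3 -c "
from h import *
im=bot.camera('scene'); cv2.imwrite('pics/s9.png',cv2.resize(im[180:320,190:350,::-1],None,fx=4.5,fy=4.5,interpolation=cv2.INTER_CUBIC))
for n in ('scene','top'):
  bot.camera(n)
  for t,z in [('gyro_module_center',.034),('computer_module_center',.058),('power_module_center',.03)]:
    for d in bot.outline_of(n,t)[:2]: print(n,t,round(d['score'],2),np.round(d['extent'],1),*rect(n,d['region'],z))
plan([.448,.207,.08],105.2)
def box(x,y,a,L,W,z0,z1):
    a=np.radians(a);c,s=np.cos(a),np.sin(a)
    return np.array([[x+c*u-s*v,y+s*u+c*v,z] for z in (z0,z1) for u in(-L/2,L/2) for v in(-W/2,W/2)])
for B in (box(.448,.207,15,.06,.06,.03,.058),box(.4505,.2055,15,.096,.062,0,.03)):
    q=pix('scene',B); print(q.min(0),q.max(0))
"
```

```text
scene gyro_module_center 0.59 [279.1 274.8  26.8  27.5] [434.8  48.8] [72.  42.3] 61.9 [432.9  47.7]
scene computer_module_center 0.8 [233.2 223.8  29.2  30.7] [430.2 197.6] [100.4  51.1] 61.6 [433.3 194.6]
scene power_module_center 0.83 [241.9 235.9  57.   38.7] [415.5 182.2] [84.8 55.8] -73.3 [422.2 175.4]
top computer_module_center 0.85 [254.9 203.9  25.9  25.9] [448.  207.4] [62.6 60.4] -76.1 [446.9 207.7]
14.2 d [0.727 0.892 0.578] w [-0.     0.    -6.451] j [ 0.32  0.33 -0.24  1.   -0.    0.61] F [ 1.1 -0.3  0.1] g 80.1
[218.13683601 201.32976825] [263.06018572 239.5689392 ]
[213.2539628  208.83284682] [271.59978004 256.68840201]
```

View pics/s9.png

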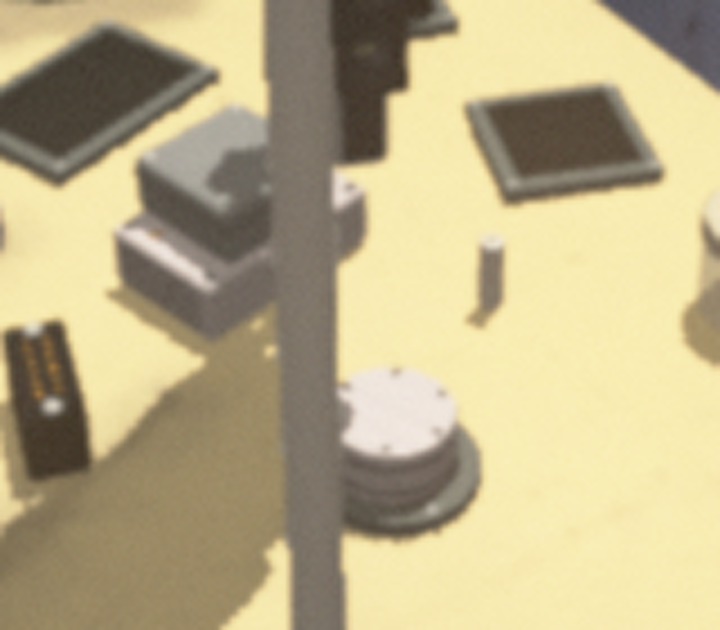

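The round module stands flat on its plate (crop 398,450), and the square one is undisturbed. Checking the round module's centring numerically.

```bash
python3 -c "
from h import *
from scipy.optimize import least_squares
a=np.linspace(0,2*np.pi,180)
def disc(c,r,z):
    q=pix('scene',np.c_[c[0]+r*np.cos(a),c[1]+r*np.sin(a),0*a+z]); return q[:,0].max(),q[:,1].min(),q[:,1].max()
f=lambda c:np.array(disc(c,.025,.034))-[291.1,261.8,282.2]
r=least_squares(f,[.44,.059]);print('gyro',r.x,r.fun)
g=lambda c:np.array([disc(c,.034,.008)[0],disc(c,.034,0)[2]])-[296.2,298.9]
r=least_squares(g,[.44,.059]);print('plate',r.x,r.fun)
"
```

```text
gyro [0.43684051 0.05797741] [-6.59801980e-05 -4.75299347e-02  4.27739030e-02]
plate [0.43934361 0.0616788 ] [0.00000000e+00 5.68434189e-14]
```

{"name": "drive_tool", "arguments": {"rows": [{"dx": 0.73, "dy": 0.89, "dz": 0, "wx": 0, "wy": 0, "wz": -3, "hand": 82}, {"dx": 0.73, "dy": 0.89, "dz": 0, "wx": 0, "wy": 0, "wz": -6.4, "hand": 82}, {"dx": 0.73, "dy": 0.89, "dz": 0, "wx": 0, "wy": 0, "wz": -6.4, "hand": 82}, {"dx": 0.73, "dy": 0.89, "dz": 0, "wx": 0, "wy": 0, "wz": -6.4, "hand": 82}, {"dx": 0.73, "dy": 0.89, "dz": 0, "wx": 0, "wy": 0, "wz": -6.4, "hand": 82}, {"dx": 0.73, "dy": 0.89, "dz": 0, "wx": 0, "wy": 0, "wz": -6.4, "hand": 82}, {"dx": 0.73, "dy": 0.89, "dz": 0.4, "wx": 0, "wy": 0, "wz": -6.4, "hand": 82}, {"dx": 0.73, "dy": 0.89, "dz": 0.8, "wx": 0, "wy": 0, "wz": -6.4, "hand": 82}, {"dx": 0.73, "dy": 0.89, "dz": 1.1, "wx": 0, "wy": 0, "wz": -6.4, "hand": 82}, {"dx": 0.73, "dy": 0.89, "dz": 1.3, "wx": 0, "wy": 0, "wz": -6.4, "hand": 82}, {"dx": 0.73, "dy": 0.89, "dz": 1.41, "wx": 0, "wy": 0, "wz": -6.4, "hand": 82}, {"dx": 0.73, "dy": 0.89, "dz": 1.41, "wx": 0, "wy": 0, "wz": -6.4, "hand": 82}]}}

```text
clock: 15.4
eef_pos: [0.4475, 0.2074, 0.0378]
tool_rot: [-0.13, 0.991, -0.0, -0.001]
ft_force: [0.4, 0.1, -0.2]
grip_width: 0.0822
grasp_force: 0.0
```

{"name": "drive_tool", "arguments": {"rows": [{"dx": 0, "dy": 0, "dz": 0, "wx": 0, "wy": 0, "wz": 0, "hand": 70}, {"dx": 0, "dy": 0, "dz": 0, "wx": 0, "wy": 0, "wz": 0, "hand": 66}, {"dx": 0, "dy": 0, "dz": 0, "wx": 0, "wy": 0, "wz": 0, "hand": 63}, {"dx": 0, "dy": 0, "dz": 0, "wx": 0, "wy": 0, "wz": 0, "hand": 61}, {"dx": 0, "dy": 0, "dz": 0, "wx": 0, "wy": 0, "wz": 0, "hand": 58}, {"dx": 0, "dy": 0, "dz": 0, "wx": 0, "wy": 0, "wz": 0, "hand": 50}, {"dx": 0, "dy": 0, "dz": 0, "wx": 0, "wy": 0, "wz": 0, "hand": 50}, {"dx": 0, "dy": 0, "dz": 0, "wx": 0, "wy": 0, "wz": 0, "hand": 50}]}}

```text
clock: 16.2
eef_pos: [0.4485, 0.2076, 0.0392]
tool_rot: [-0.131, 0.991, -0.0, 0.001]
ft_force: [0.4, -1.7, 5.6]
grip_width: 0.0588
grasp_force: 63.1
```

{"name": "drive_tool", "arguments": {"rows": [{"dx": 0, "dy": 0, "dz": -0.1, "wx": 0, "wy": 0, "wz": 0, "hand": 50}, {"dx": 0, "dy": 0, "dz": -0.3, "wx": 0, "wy": 0, "wz": 0, "hand": 50}, {"dx": 0, "dy": 0, "dz": -0.6, "wx": 0, "wy": 0, "wz": 0, "hand": 50}, {"dx": 0, "dy": 0, "dz": -0.6, "wx": 0, "wy": 0, "wz": 0, "hand": 50}, {"dx": 0, "dy": 0, "dz": -0.6, "wx": 0, "wy": 0, "wz": 0, "hand": 50}]}}

```text
clock: 16.7
eef_pos: [0.448, 0.2078, 0.0686]
tool_rot: [-0.131, 0.991, 0.0, 0.0]
ft_force: [-0.4, -0.1, -1.4]
grip_width: 0.0591
grasp_force: 65.0
```

```bash
python3 -c "
from h import *
bot.camera('scene')
for t,z in [('computer_module_center',.058),('power_module_center',.03)]:
    for d in bot.outline_of('scene',t)[:2]: print(t,round(d['score'],2),np.round(d['extent'],1))
plan([.6165,.2025,.068],71.8)
"
```

```text
computer_module_center 0.79 [231.2 210.1  25.3  33.9]
power_module_center 0.8 [242.4 236.2  58.7  40.5]
16.85 d [-3.246 -0.972 -0.012] w [-0.007 -0.016  6.644] j [ 0.43  0.38 -0.29  0.9   0.    0.17] F [ 0.5  1.  -2.1] g 59.0
```

{"name": "drive_tool", "arguments": {"rows": [{"dx": -0.7, "dy": -0.2, "dz": 0, "wx": 0, "wy": 0, "wz": 1.4, "hand": 50}, {"dx": -1.4, "dy": -0.4, "dz": 0, "wx": 0, "wy": 0, "wz": 2.8, "hand": 50}, {"dx": -2.1, "dy": -0.6, "dz": 0, "wx": 0, "wy": 0, "wz": 4.2, "hand": 50}, {"dx": -2.8, "dy": -0.8, "dz": 0, "wx": 0, "wy": 0, "wz": 5.6, "hand": 50}, {"dx": -3.25, "dy": -0.97, "dz": 0, "wx": 0, "wy": 0, "wz": 6.64, "hand": 50}, {"dx": -3.25, "dy": -0.97, "dz": 0.3, "wx": 0, "wy": 0, "wz": 6.64, "hand": 50}, {"dx": -3.25, "dy": -0.97, "dz": 0.6, "wx": 0, "wy": 0, "wz": 6.64, "hand": 50}, {"dx": -3.25, "dy": -0.97, "dz": 0.8, "wx": 0, "wy": 0, "wz": 6.64, "hand": 50}, {"dx": -3.25, "dy": -0.97, "dz": 0.8, "wx": 0, "wy": 0, "wz": 6.64, "hand": 50}, {"dx": -3.25, "dy": -0.97, "dz": 0.8, "wx": 0, "wy": 0, "wz": 6.64, "hand": 50}]}}

```text
clock: 17.85
eef_pos: [0.6169, 0.2029, 0.028]
tool_rot: [0.158, 0.987, -0.0, -0.0]
ft_force: [1.0, -0.1, -2.4]
grip_width: 0.0591
grasp_force: 65.0
```

```bash
python3 -c "
from h import *
plan([.6165,.2025,.0168],71.8)
im=bot.camera('scene'); cv2.imwrite('pics/s10.png',cv2.resize(im[130:290,200:390,::-1],None,fx=3.7,fy=3.7,interpolation=cv2.INTER_CUBIC))
"
```

```text
17.85 d [ 0.005 -0.01   0.223] w [-0.007 -0.009  0.006] j [0.32 0.69 0.13 1.02 0.   0.63] F [ 1.  -0.1 -2.4] g 59.1
```

View pics/s10.png

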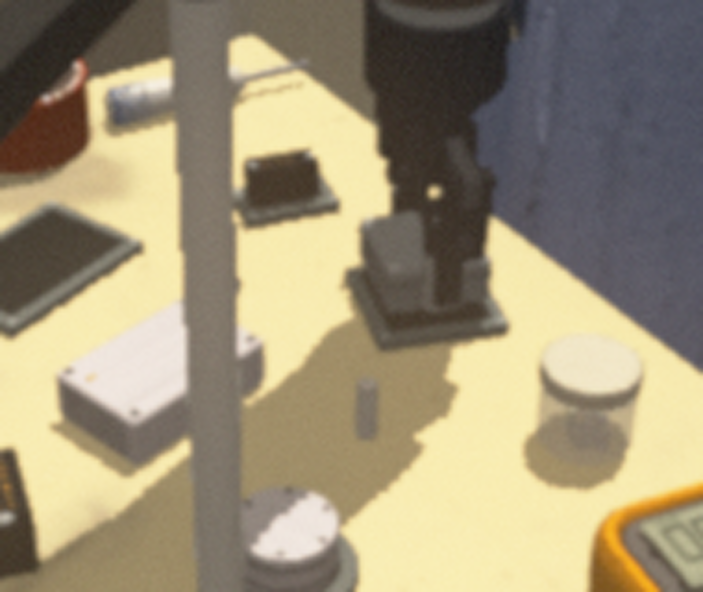

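The square module hangs level and aligned over its plate (crop 425,290). The long module is alone (crop 150,380) and the jar is untouched. Lowering.

{"name": "drive_tool", "arguments": {"rows": [{"dx": 0, "dy": 0, "dz": 0.12, "wx": 0, "wy": 0, "wz": 0, "hand": 50}, {"dx": 0, "dy": 0, "dz": 0.19, "wx": 0, "wy": 0, "wz": 0, "hand": 50}, {"dx": 0, "dy": 0, "dz": 0.22, "wx": 0, "wy": 0, "wz": 0, "hand": 50}, {"dx": 0, "dy": 0, "dz": 0.23, "wx": 0, "wy": 0, "wz": 0, "hand": 50}, {"dx": 0, "dy": 0, "dz": 0.23, "wx": 0, "wy": 0, "wz": 0, "hand": 50}]}}

```text
clock: 18.4
eef_pos: [0.6173, 0.2029, 0.0173]
tool_rot: [0.158, 0.987, 0.0, 0.0]
ft_force: [-1.1, 0.1, 1.3]
grip_width: 0.0592
grasp_force: 65.5
```

{"name": "drive_tool", "arguments": {"rows": [{"dx": 0, "dy": 0, "dz": 0.02, "wx": 0, "wy": 0, "wz": 0, "hand": 50}, {"dx": 0, "dy": 0, "dz": 0.01, "wx": 0, "wy": 0, "wz": 0, "hand": 62}, {"dx": 0, "dy": 0, "dz": -0.01, "wx": 0, "wy": 0, "wz": 0, "hand": 70}, {"dx": 0, "dy": 0, "dz": -0.03, "wx": 0, "wy": 0, "wz": 0, "hand": 76}, {"dx": 0, "dy": 0, "dz": -0.05, "wx": 0, "wy": 0, "wz": 0, "hand": 80}, {"dx": 0, "dy": 0, "dz": -0.5, "wx": 0, "wy": 0, "wz": 0, "hand": 80}, {"dx": 0, "dy": 0, "dz": -1.1, "wx": 0, "wy": 0, "wz": 0, "hand": 80}, {"dx": 0, "dy": 0, "dz": -1.7, "wx": 0, "wy": 0, "wz": 0, "hand": 82}, {"dx": 1.0, "dy": 0, "dz": -1.7, "wx": 0, "wy": 0, "wz": 0, "hand": 82}, {"dx": 2.0, "dy": 0, "dz": -1.7, "wx": 0, "wy": 0, "wz": 0, "hand": 82}, {"dx": 2.0, "dy": 0, "dz": -1.7, "wx": 0, "wy": 0, "wz": 0, "hand": 82}, {"dx": 2.0, "dy": 0, "dz": -1.7, "wx": 0, "wy": 0, "wz": 0, "hand": 82}]}}

```text
clock: 19.6
eef_pos: [0.5211, 0.2344, 0.102]
tool_rot: [0.157, 0.988, -0.0, -0.0]
ft_force: [0.0, -0.2, -0.2]
grip_width: 0.0824
grasp_force: 0.0
```

```bash
python3 -c "
from h import *
for n in ('scene','top'):
  bot.camera(n)
  for t,z in [('computer_module_center',.036),('power_module_center',.03)]:
    for d in bot.outline_of(n,t)[:2]: print(n,t,round(d['score'],2),np.round(d['extent'],1),*rect(n,d['region'],z))
plan([.451,.206,.07],105.5)
"
```

```text
scene computer_module_center 0.88 [313.6 205.7  35.5  27.7] [606.9 189.8] [92.  67.8] 69.4 [605.7 188.2]
scene power_module_center 0.59 [243.5 234.3  58.3  42.7] [422.7 196.3] [123.7  64.4] 63.8 [429.5 187.4]
19.9 d [ 1.205 -0.985  0.635] w [ 4.00e-03  1.00e-02 -6.75e+00] j [ 0.42  0.48 -0.03  1.06 -0.    0.74] F [0.1 0.7 0.8] g 81.7
```

{"name": "drive_tool", "arguments": {"rows": [{"dx": 1.2, "dy": -0.98, "dz": 0, "wx": 0, "wy": 0, "wz": -3, "hand": 83}, {"dx": 1.2, "dy": -0.98, "dz": 0, "wx": 0, "wy": 0, "wz": -6.7, "hand": 83}, {"dx": 1.2, "dy": -0.98, "dz": 0, "wx": 0, "wy": 0, "wz": -6.7, "hand": 83}, {"dx": 1.2, "dy": -0.98, "dz": 0, "wx": 0, "wy": 0, "wz": -6.7, "hand": 83}, {"dx": 1.2, "dy": -0.98, "dz": 0, "wx": 0, "wy": 0, "wz": -6.7, "hand": 83}, {"dx": 1.2, "dy": -0.98, "dz": 0.6, "wx": 0, "wy": 0, "wz": -6.7, "hand": 83}, {"dx": 1.2, "dy": -0.98, "dz": 1.0, "wx": 0, "wy": 0, "wz": -6.7, "hand": 83}, {"dx": 1.2, "dy": -0.98, "dz": 1.4, "wx": 0, "wy": 0, "wz": -6.7, "hand": 83}, {"dx": 1.2, "dy": -0.98, "dz": 1.7, "wx": 0, "wy": 0, "wz": -6.7, "hand": 83}, {"dx": 1.2, "dy": -0.98, "dz": 1.86, "wx": 0, "wy": 0, "wz": -6.7, "hand": 83}, {"dx": 1.2, "dy": -0.98, "dz": 1.86, "wx": 0, "wy": 0, "wz": -6.7, "hand": 83}]}}

```text
clock: 21.0
eef_pos: [0.4496, 0.2058, 0.0077]
tool_rot: [-0.132, 0.991, -0.0, -0.001]
ft_force: [-0.2, -0.6, -0.5]
grip_width: 0.083
grasp_force: 0.0
```

{"name": "drive_tool", "arguments": {"rows": [{"dx": -0.03, "dy": 0, "dz": 0, "wx": 0, "wy": 0, "wz": 0, "hand": 74}, {"dx": -0.03, "dy": 0, "dz": 0, "wx": 0, "wy": 0, "wz": 0, "hand": 68}, {"dx": -0.03, "dy": 0, "dz": 0, "wx": 0, "wy": 0, "wz": 0, "hand": 65}, {"dx": -0.03, "dy": 0, "dz": 0, "wx": 0, "wy": 0, "wz": 0, "hand": 63}, {"dx": -0.03, "dy": 0, "dz": 0, "wx": 0, "wy": 0, "wz": 0, "hand": 60}, {"dx": -0.03, "dy": 0, "dz": 0, "wx": 0, "wy": 0, "wz": 0, "hand": 50}, {"dx": -0.03, "dy": 0, "dz": 0, "wx": 0, "wy": 0, "wz": 0, "hand": 50}, {"dx": -0.03, "dy": 0, "dz": 0, "wx": 0, "wy": 0, "wz": 0, "hand": 50}]}}

```text
clock: 21.8
eef_pos: [0.4524, 0.2065, 0.0099]
tool_rot: [-0.133, 0.991, -0.0, 0.001]
ft_force: [-0.0, -2.3, 5.2]
grip_width: 0.061
grasp_force: 63.6
```

{"name": "drive_tool", "arguments": {"rows": [{"dx": 0, "dy": 0, "dz": -0.1, "wx": 0, "wy": 0, "wz": 0, "hand": 50}, {"dx": 0, "dy": 0, "dz": -0.3, "wx": 0, "wy": 0, "wz": 0, "hand": 50}, {"dx": 0, "dy": 0, "dz": -0.8, "wx": 0, "wy": 0, "wz": 0, "hand": 50}, {"dx": 0, "dy": 0, "dz": -0.8, "wx": 0, "wy": 0, "wz": 0, "hand": 50}, {"dx": 0, "dy": 0, "dz": -0.8, "wx": 0, "wy": 0, "wz": 0, "hand": 50}]}}

```text
clock: 22.3
eef_pos: [0.4518, 0.207, 0.0492]
tool_rot: [-0.133, 0.991, 0.0, 0.001]
ft_force: [0.5, 0.5, -3.3]
grip_width: 0.0612
grasp_force: 66.6
```

```bash
python3 -c "
from h import *
bot.camera('scene')
for d in bot.outline_of('scene','power_module_center')[:2]: print(round(d['score'],2),np.round(d['extent'],1))
a=np.radians(15.3);c,s=np.cos(a),np.sin(a)
for x,y in ((.4505,.206),(.4555,.2075)):
  B=[[x+c*u-s*v,y+s*u+c*v,z] for z in (.04,.07) for u in(-.048,.048) for v in(-.031,.031)]
  q=pix('scene',B); print(q.min(0).round(1),q.max(0).round(1))
plan([.4415,.352,.048],90+21.1)
"
```

```text
0.8 [240.8 218.1  54.8  39.4]
[211.4 192.3] [271.2 239.9]
[213.5 191.2] [273.  238.6]
22.4 d [-5.920e-01  2.858e+00 -2.000e-03] w [-1.000e-03 -1.800e-02 -1.156e+00] j [ 0.43  0.41 -0.31  0.85  0.    0.16] F [-0.3 -0.5 -3.9] g 61.1
```

{"name": "drive_tool", "arguments": {"rows": [{"dx": -0.15, "dy": 0.7, "dz": 0, "wx": 0, "wy": 0, "wz": -0.3, "hand": 50}, {"dx": -0.3, "dy": 1.4, "dz": 0, "wx": 0, "wy": 0, "wz": -0.6, "hand": 50}, {"dx": -0.45, "dy": 2.1, "dz": 0, "wx": 0, "wy": 0, "wz": -0.9, "hand": 50}, {"dx": -0.59, "dy": 2.86, "dz": 0, "wx": 0, "wy": 0, "wz": -1.16, "hand": 50}, {"dx": -0.59, "dy": 2.86, "dz": 0, "wx": 0, "wy": 0, "wz": -1.16, "hand": 50}, {"dx": -0.59, "dy": 2.86, "dz": 0.2, "wx": 0, "wy": 0, "wz": -1.16, "hand": 50}, {"dx": -0.59, "dy": 2.86, "dz": 0.4, "wx": 0, "wy": 0, "wz": -1.16, "hand": 50}, {"dx": -0.59, "dy": 2.86, "dz": 0.45, "wx": 0, "wy": 0, "wz": -1.16, "hand": 50}, {"dx": -0.59, "dy": 2.86, "dz": 0.45, "wx": 0, "wy": 0, "wz": -1.16, "hand": 50}, {"dx": -0.59, "dy": 2.86, "dz": 0.45, "wx": 0, "wy": 0, "wz": -1.16, "hand": 50}]}}

```text
clock: 23.4
eef_pos: [0.4423, 0.3515, 0.0261]
tool_rot: [-0.183, 0.983, -0.0, -0.0]
ft_force: [0.3, 0.0, -3.6]
grip_width: 0.061
grasp_force: 67.0
```

```bash
python3 -c "
from h import *
plan([.4415,.352,.0175],90+21.1)
im=bot.camera('scene'); cv2.imwrite('pics/s11.png',cv2.resize(im[130:270,150:320,::-1],None,fx=4,fy=4,interpolation=cv2.INTER_CUBIC))
"
```

```text
23.4 d [0.011 0.015 0.172] w [-0.002 -0.006 -0.011] j [ 0.67  0.55 -0.14  0.89 -0.    0.3 ] F [ 0.3  0.  -3.6] g 61.0
```

View pics/s11.png

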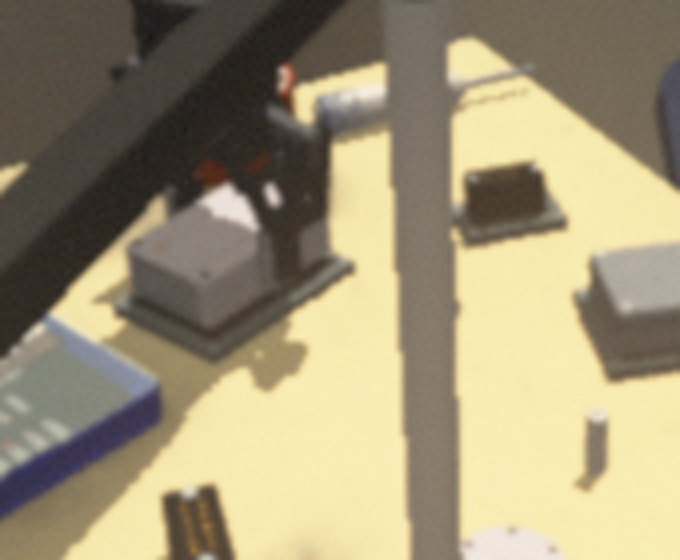

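The long module hangs about 9 mm over its plate (crop 220,265), parallel and centred. The square module is seated on its plate. Lowering.

{"name": "drive_tool", "arguments": {"rows": [{"dx": 0.01, "dy": 0.01, "dz": 0.08, "wx": 0, "wy": 0, "wz": 0, "hand": 50}, {"dx": 0.01, "dy": 0.01, "dz": 0.14, "wx": 0, "wy": 0, "wz": 0, "hand": 50}, {"dx": 0.01, "dy": 0.01, "dz": 0.17, "wx": 0, "wy": 0, "wz": 0, "hand": 50}, {"dx": 0.01, "dy": 0.01, "dz": 0.18, "wx": 0, "wy": 0, "wz": 0, "hand": 50}, {"dx": 0.01, "dy": 0.01, "dz": 0.18, "wx": 0, "wy": 0, "wz": 0, "hand": 50}]}}

```text
clock: 23.95
eef_pos: [0.4414, 0.3525, 0.018]
tool_rot: [-0.183, 0.983, -0.0, 0.0]
ft_force: [-2.7, -1.5, 4.1]
grip_width: 0.0613
grasp_force: 67.8
```

Seated. Releasing and retreating clear.

{"name": "drive_tool", "arguments": {"rows": [{"dx": 0, "dy": 0, "dz": 0.01, "wx": 0, "wy": 0, "wz": 0, "hand": 50}, {"dx": 0, "dy": 0, "dz": 0.01, "wx": 0, "wy": 0, "wz": 0, "hand": 64}, {"dx": 0, "dy": 0, "dz": -0.01, "wx": 0, "wy": 0, "wz": 0, "hand": 72}, {"dx": 0, "dy": 0, "dz": -0.03, "wx": 0, "wy": 0, "wz": 0, "hand": 78}, {"dx": 0, "dy": 0, "dz": -0.05, "wx": 0, "wy": 0, "wz": 0, "hand": 82}, {"dx": 0, "dy": 0, "dz": -0.05, "wx": 0, "wy": 0, "wz": 0, "hand": 84}, {"dx": 0, "dy": 0, "dz": -0.6, "wx": 0, "wy": 0, "wz": 0, "hand": 84}, {"dx": 0, "dy": 0, "dz": -1.4, "wx": 0, "wy": 0, "wz": 0, "hand": 84}, {"dx": 0, "dy": 0, "dz": -2.2, "wx": 0, "wy": 0, "wz": 0, "hand": 84}, {"dx": 0, "dy": 0, "dz": -3.0, "wx": 0, "wy": 0, "wz": 0, "hand": 84}, {"dx": 3.0, "dy": 2.5, "dz": -4.0, "wx": 0, "wy": 0, "wz": 0, "hand": 84}, {"dx": 3.0, "dy": 2.5, "dz": -4.0, "wx": 0, "wy": 0, "wz": 0, "hand": 84}, {"dx": 3.0, "dy": 2.5, "dz": -4.0, "wx": 0, "wy": 0, "wz": 0, "hand": 84}, {"dx": 3.0, "dy": 2.5, "dz": -4.0, "wx": 0, "wy": 0, "wz": 0, "hand": 84}, {"dx": 3.0, "dy": 2.5, "dz": -4.0, "wx": 0, "wy": 0, "wz": 0, "hand": 84}, {"dx": 3.0, "dy": 2.5, "dz": -4.0, "wx": 0, "wy": 0, "wz": 0, "hand": 84}, {"dx": 3.0, "dy": 2.5, "dz": -4.0, "wx": 0, "wy": 0, "wz": 0, "hand": 84}]}}

```text
clock: 25.65
eef_pos: [0.2571, 0.4149, 0.217]
tool_rot: [-0.183, 0.983, -0.0, 0.0]
ft_force: [0.4, -0.5, -0.2]
grip_width: 0.0843
grasp_force: 0.0
```

```bash
python3 -c "
from h import *
bot.camera('top'); bot.camera('top')
for t,z in [('connector_block_center',.034),('gyro_module_center',.034),('computer_module_center',.036),('power_module_center',.038),('jar_center',.049)]:
    for d in bot.outline_of('top',t)[:2]: print(t,round(d['score'],2),np.round(d['extent'],1),*rect('top',d['region'],z))
o=bot.get_obs(); print(o['eef_pos'],o['joint_vel'].round(3))
"
```

```text
connector_block_center 0.68 [277.  250.1  20.2  13.1] [335.8 152.2] [55.9 24.7] 75.0 [336.  152.4]
connector_block_center 0.56 [204.9 146.2  12.1  17.5] [600.  332.9] [49.  28.8] -16.0 [599.6 333.5]
gyro_module_center 0.88 [311.7 210.1  20.   22.3] [437.6  62.3] [48.9 46. ] -88.7 [437.7  62.2]
computer_module_center 0.71 [259.6 138.9  27.6  27.9] [614.8 202.9] [63.5 62.4] -17.2 [615.  203.5]
power_module_center 0.87 [199.1 207.4  34.4  40.9] [439.9 351.4] [98.4 65.5] 20.4 [439.8 351. ]
jar_center 0.68 [312.7 142.8  22.4  19.2] [616.3  70.2] [59.3 47.3] -43.6 [615.9  69.1]
[0.25725066 0.41477599 0.21694824] [ 0.009 -0.004  0.     0.001  0.     0.   ]
```

```bash
python3 -c "
from workcell import bot
print(bot.job_done())"
```

```text
the job is handed in; nothing more can be done
None
```

I took the stack apart and set all four modules on their matching plates. The last camera check put them about 2–6 mm from plate centre (limit 12 mm) with sides within about 4° and the jar unmoved; I handed the job in at about 26 s on the clock, and no verdict was returned.

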